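Clamp the relief plaque for chasing

TASK

Slide the embossed plaque across the bench, gently, until its whole edge sits flush and bears firmly against the steel fence under the raised hold-down flap. Then ease the red-knobbed lever over until the flap snaps past its spring and clamps the plaque by itself, without ramming the clamp once it has gone over. Leave the plaque clamped and flush, and the hammer, punch, pitch bowl and punch block where they are.

Things in the scene. Friction and masses are not known exactly. Their poses are not given: they have to be found in the camera images.
- plaque: Loose relief plaque: 90 mm (its x) by 130 mm (its y) and 16 mm thick at the flat border, dark hardwood backing under a silvery sheet; the embossed figures in the middle rise up to 9 mm more. 0.4 to 0.8 kg. Origin under its middle on the bench, z up. Its +x edge is the one that goes against the fence; push it on its -x edge, which is 45 mm from the origin.
- plaque_a (a point): Lower edge of the plaque's +x face, 60 mm to +y of the face's middle (plaque frame: 45, 60, 0 mm).
- plaque_b (a point): Lower edge of the plaque's +x face, 60 mm to -y of the face's middle (plaque frame: 45, -60, 0 mm).
- fence: Rigid steel bar bolted to the bench, 160 mm long (its y), 16 mm deep, 13 mm high. Origin at the foot of the middle of its working face; that face looks to the fence's -x, and the plaque comes to it moving along the fence's +x. The plaque stands 40 to 85 mm short of it, turned up to 0.2 rad.
- clamp: Grey bracket of the hold-down clamp, bolted to the bench behind the fence, 90 mm wide (y), same axes as the fence. Origin on the bench right under the hinge pin, 30 mm behind the fence face. It carries a steel flap 56 mm wide with two rubber pads 45 mm from the pin, standing open at 60 deg over the fence. Pushed with more than 18 N the clamp bends.
- hinge_pin (a point): Middle of the pin (runs along clamp y, 42 mm above the bench), foot of the hand lever: a 10 mm rod at y = 0 ending in a 22 mm red ball centred 83 mm from the pin. Flap open, the rod leans anywhere from 27 deg back (to clamp +x) to 15 deg forward (-x) of upright: set on the flap by hand and not measured, so feel for it. It turns with the flap to -x. Nothing stands behind it to 150 mm from the pin.
- flap (a joint): Turn of the flap in rad: 0 at its open stop, about 1.05 with its pads down on the plaque. An over-centre spring holds it at both ends: pushed along its arc, the knob first resists with about 5 N (pushed level it rubs and may take 14), then less and less to the dead centre near 0.84; past it the flap runs ahead of the pusher and snaps down. Pushing on rams the pads into the plaque.
- hammer: Chasing hammer lying beyond the work, 260 mm long; leave it alone.
- punch: Steel chasing punch, 8 mm square, 110 mm long, lying beside the clamp; leave it alone.
- pitch_bowl: Dark iron pitch bowl, 156 mm across, 50 mm high; leave it alone.
- punch_block: Light wooden block 70 x 130 x 45 mm with upright punches to 110 mm; leave it alone.
There are look-alikes about, which are no part of the job. Of the things that look like the plaque, the largest one is meant.

How it is judged (in metres and radians):
On the way, in this order (a step that is already met when the one before it is completed fails the run):
1. the plaque is pushed flush against the fence: both ends of its edge within 2 mm of the face, bearing on it with more than 1.5 N, with the flap still open (x of each of plaque_a, plaque_b in the frame of fence above -0.002 m and contact force between plaque and fence above 1.5 N and value of joint flap below 0.2 rad), for 0.1 s.
2. the flap has snapped over and bears on the plaque (value of joint flap above 0.95 rad and contact force between clamp and plaque above 2 N), for 0.2 s.
At the end, for the whole second after the job is handed in: The flap is closed (past 0.95 rad) and its own spring presses it on the plaque with more than 2 N; the plaque lies flat and still with both ends of its edge within 2 mm of the fence face (all of step 2 and x of each of plaque_a, plaque_b in the frame of fence above -0.002 m and angle between plaque's own z axis and vertical below 0.05 rad and linear speed of plaque below 0.01 m/s); the robot touches nothing.
It fails at once if the clamp is pushed with more than 18 N (contact force between any of the fingers, the arm and clamp above 18 N).
It fails at once if the plaque is driven against the fence with more than 25 N (contact force between plaque and fence above 25 N).
It fails at once if hammer, punch, pitch bowl or punch block moved more than 15 mm (distance of any of hammer, punch, pitch_bowl, punch_block from where it was at the start of the episode above 0.015 m).
It also fails if it takes over 67 s, if anything falls off the work surface, if the arm or the gripper's body presses on something with over 40 N, if the wrist force passes 120 N, or if a joint passes its speed limit or range.

ROBOT

A 6-joint arm with a two-finger parallel gripper is mounted at the origin on the work surface. World frame = base frame: x ahead of the robot, y to its left, z up, the work surface at z = 0. Lengths are in mm, angles in rad, forces in N, time in s.
With the tool pointing down it reaches from about 350 to 850 mm from the base axis. Payload 8.1 kg.
Tool frame: the origin (TCP) lies between the finger pads; the fingertips stand 17 mm ahead of it and the grasp point (between the pads) lies 2 mm behind it (bot.tip_extent is the distance from the TCP to the fingertips, in mm); z points along the fingers, x is the direction in which the jaws open and shut, and the axes are right-handed (so a half turn about z gives the same grasp; the last joint's range is limited). The gripper opens to 93 mm and grips with 3 to 60 N. Pads are 15 mm wide; open, the fingers measure 128 mm over their backs; the gripper's body (75 mm by 188 mm) begins 65 mm behind the grasp point.
Start: joints at [1.114, 0.13, 1.488, -0, 1.523, -0.085], TCP at [217.955, 559.018, 235.635] pointing down, gripper open.
Joint ranges: [-2.96, 2.96], [-0.89, 2.26], [0.02, 2.5], [-1.34, 4.48], [0, 2.73], [-2.66, 2.66]. Speed limits (rad/s): [2.39, 2.39, 2.79, 3.14, 3.14, 3.14].

INTERFACE

Orientations are given as a 3x3 rotation matrix whose columns are the frame's x, y, z axes.
In Python, from rig import sensors, cams, ticket, bot gives the robot as it stands.
- The arm moves only by the tool servo_tool, never from a script. Its argument "plan" is a list of rows, each a list of 5 numbers: the closure, from 0 (fully open) to 1 (shut), then the shift along the tool's x, y, z scaled (see below), then the turn about the tool's z scaled (see below). A call has exactly 5 rows; each row shifts and turns the pose as measured when the row begins, along the tool's axes as they then stand; what a row does not reach is not made up. The controller multiplies each number of a shift by 40 mm and each number of a turn by 0.08 rad. A row lasts 1/10 s, in which the tool goes at most 50 mm and 8.59 degrees, less where a joint would pass 70% of its speed; a pose out of reach is approached as far as the arm can. A call with a number of a shift or a turn outside -1 to 1 is refused whole. A call with a gripper value outside its range is refused whole. The fingers move at their own pace and stop on an object; "newtons" is the grip in N (left out, the last holds). Time passes only in rows, so rows that do not move let the fingers close, or fill a call up. It gives the time, the measured TCP pose, the force and the opening at its end, in the units of the state.
- sensors.get_state(): the state, without advancing time (a new reading comes with each control period).
- cams.get_image(name): name is "scene" or "top" or "wrist"; returns the picture (420x560x3 uint8, red, green, blue); there is no depth.
- cams.camera_params(name): a dict with "mtx" (3x3 intrinsics, pixels), "distortion" ([k1, k2, p1, p2, k3] as OpenCV has them; the pictures are not rectified), "world_from_camera" (4x4, takes a point from camera to world coordinates); the wrist camera has in their place "tool_from_camera" (4x4, takes a point from camera to tool coordinates, whose origin is the TCP and whose axes are the tool frame's). Camera axes: x right, y down, z forward; pixel columns grow to the right and rows downward; lengths in mm; the calibration is good to about 2 mm. A picture is of the moment at which its call begins: read the wrist's pose just before it. camera_params takes no time and is no camera call.
- ticket.close_job(): hands the job in, once; it reports no verdict.
Trained networks look in the newest picture that a camera, given by its name, has taken for a name from the list of things; names that differ only in an ending like _2 or _b are one class to them, and where a whole thing is asked for, a point or a joint stands for the part that bears it (a point fixed in the world has none). Each returns a list of dicts, best first, with "conf" (0 to 1); they miss things now and then, are a little off and sometimes report something else, mostly with a low value. They report only what shows in the picture. A call takes as long as a camera call. They do not tell look-alikes from the thing itself.
- cams.trace(name, camera): "mask" (420x560 bool, what is visible of it) and "xy" ([column, row] in pixels, amid what is visible of it).
The state is a dict: "t": time; "qpos": joint angles; "qvel": joint speeds; "effort": joint torques, N m; "tcp_pos": TCP position; "orientation": TCP orientation; "contact_force": force on the tool from outside, world axes, zero at the start; "ft_torque": the same for the moment, N m; "width": finger opening in mm.
Only numpy, scipy, OpenCV 4.12 (cv2) and the standard library are available. Lean on these libraries where they do the work, as an engineer would, in place of code of your own. Each camera call takes 0.05 s, during which the arm holds its last target. There are 200 camera calls.

## Working session

There is one attempt and no reset: what is moved stays moved. The work goes in short steps, Python scripts to look and compute and a tool call to move; the robot and the scene stay as the last step left them, time stands still between calls to the robot, and variables do not carry over. Pictures are saved under pics/ and viewed, about 8 in all and at most 12, crops included, and the job is handed in when it is done.

Besides the shell and the picture viewer there is one more tool, called after "Emit:" in YAML: its name, and indented under it one key for each argument. servo_tool: Moves the arm, as the interface text tells. Its arguments: {"type":"object","properties":{"plan":{"type":"array"},"newtons":{"type":"number"}},"required":["plan"]}

```bash
ls; mkdir -p pics
cat > h.py <<'E'
import numpy as np, cv2
from rig import sensors, cams, ticket, bot
def snap(n,f):
    im=cams.get_image(n); cv2.imwrite('pics/'+f,im[:,:,::-1].copy()); return im
def ray(n,px,st=None):
    p=cams.camera_params(n); K=np.array(p['mtx']);d=np.array(p['distortion'])
    if 'world_from_camera' in p: T=np.array(p['world_from_camera'])
    else:
        W=np.eye(4);W[:3,:3]=st['orientation'];W[:3,3]=st['tcp_pos'];T=W@np.array(p['tool_from_camera'])
    u=cv2.undistortPoints(np.array(px,float).reshape(-1,1,2),K,d).reshape(-1,2)
    D=np.c_[u,np.ones(len(u))]@T[:3,:3].T
    return T[:3,3],D
def atz(n,px,z,st=None):
    o,D=ray(n,px,st); return o+D*((z-o[2])/D[:,2])[:,None]
def proj(n,P,st=None):
    p=cams.camera_params(n); T=np.array(p['world_from_camera']) if 'world_from_camera' in p else None
    if T is None:
        W=np.eye(4);W[:3,:3]=st['orientation'];W[:3,3]=st['tcp_pos'];T=W@np.array(p['tool_from_camera'])
    Ti=np.linalg.inv(T); r,_=cv2.Rodrigues(Ti[:3,:3])
    return cv2.projectPoints(np.array(P,float).reshape(-1,1,3),r,Ti[:3,3],np.array(p['mtx']),np.array(p['distortion']))[0].reshape(-1,2)
def tri(rs):
    A=0;b=0
    for o,d in rs:
        d=d/np.linalg.norm(d);M=np.eye(3)-np.outer(d,d);A=A+M;b=b+M@o
    return np.linalg.solve(A,b)
E
python3 - <<'E'
from h import *
np.set_printoptions(precision=1,suppress=True)
a=snap('top','top1.png');b=snap('scene','scene1.png')
cv2.imwrite('pics/both.png',cv2.resize(np.vstack([a,b]),None,fx=.7,fy=.7)[:,:,::-1])
for n in ['top','scene']:
    for k in ['plaque','fence','clamp','flap','hinge_pin','punch','hammer','pitch_bowl','punch_block']:
        for r in cams.trace(k,n)[:3]:
            m=r['mask'].astype(np.uint8)
            print(n,k,round(r['conf'],2),np.array(r['xy']),m.sum(),cv2.boundingRect(m), atz(n,[r['xy']],0)[0] if n=='top' else '')
st=sensors.get_state();print(st)
print(cams.camera_params('top')['world_from_camera'],cams.camera_params('scene')['world_from_camera'])
E
```

```text
pics
top plaque 0.85 [291.2 205.7] 1396 (271, 181, 40, 50) [572.6 -20.7   0. ]
top plaque 0.68 [321.1 259.4] 714 (310, 243, 32, 36) [ 415.2 -109.8    0. ]
top plaque 0.67 [274.  270.9] 692 (256, 258, 35, 36) [380.1  27.8   0. ]
top fence 0.76 [261.5 220.8] 193 (252, 182, 14, 54) [526.6  66.6   0. ]
top clamp 0.86 [244.2 212.2] 949 (228, 196, 40, 32) [551.5 118.3   0. ]
top flap 0.77 [252.8 206.7] 295 (247, 197, 20, 22) [568.2  93.1   0. ]
top hinge_pin 0.71 [242.6 208.4] 947 (228, 195, 40, 34) [562.7 123.3   0. ]
top hinge_pin 0.46 [289.7 203. ] 1322 (271, 181, 38, 49) [580.6 -16.2   0. ]
top punch 0.55 [241.3 169.3] 119 (225, 168, 35, 9) [680.5 129.7   0. ]
top punch 0.4 [262.7 146.8] 996 (227, 130, 88, 32) [750.4  66.7   0. ]
top hammer 0.87 [260.6 146.4] 1029 (227, 131, 88, 31) [751.5  73.    0. ]
top pitch_bowl 0.86 [435.2 251.1] 2211 (408, 225, 52, 54) [ 442.  -451.2    0. ]
top punch_block 0.7 [115.4 196. ] 1202 (93, 180, 48, 31) [595.6 510.6   0. ]
top punch_block 0.61 [258.2 147.9] 998 (227, 131, 88, 31) [746.8  80.2   0. ]
top punch_block 0.47 [292.5 202.8] 1313 (272, 181, 3
[... 681 characters left out ...]
2 178.6] 1283 (404, 154, 44, 46) 
{'t': 1.0, 'qpos': array([ 1.1,  0.1,  1.5,  0. ,  1.5, -0.1]), 'qvel': array([ 0., -0.,  0., -0.,  0., -0.]), 'effort': array([  0. , -56. , -49.2,   0.1,   0. ,  -0. ]), 'tcp_pos': array([217.9, 559. , 235.6]), 'orientation': array([[ 0.4,  0.9, -0. ],
       [ 0.9, -0.4, -0. ],
       [-0. , -0. , -1. ]]), 'contact_force': array([-0.4,  0.1, -1.1]), 'ft_torque': array([0., 0., 0.]), 'width': 92.89290171719165}
[[   0.    -1.     0.1  417.5]
 [  -1.    -0.     0.    22.4]
 [  -0.    -0.1   -1.  1320.7]
 [   0.     0.     0.     1. ]] [[   0.5    0.5   -0.7 1316.6]
 [   0.9   -0.3    0.4 -373.1]
 [   0.    -0.8   -0.6  701.4]
 [   0.     0.     0.     1. ]]
```

View pics/top1.png

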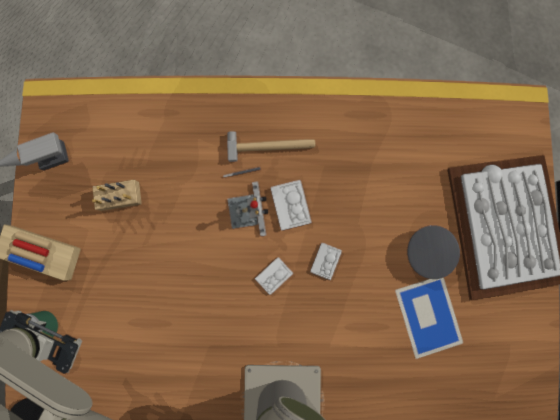

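View pics/scene1.png

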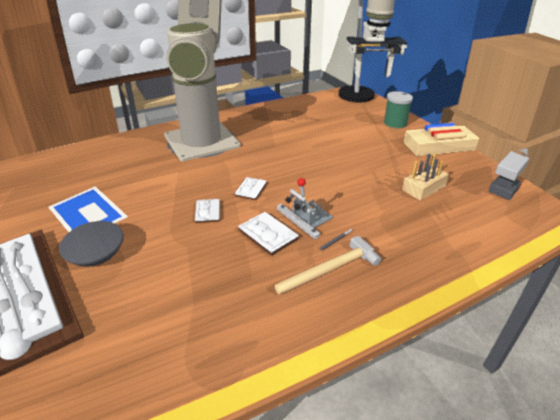

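The top view shows the plaque at about (291,205), with the fence at (260,209), the knob at (254,204) and the bracket at (244,211). The two smaller look-alikes are at (326,261) and (274,275). The fence's +x points roughly along world +y. I'll move the wrist camera over the work next.

Emit:
servo_tool:
  plan:
    - [0,-0.78,0.77,-0.15,1]
    - [0,-0.72,0.83,-0.15,1]
    - [0,-0.65,0.89,-0.15,1]
    - [0,-0.58,0.94,-0.15,1]
    - [0,-0.5,0.98,-0.15,1]

```text
t: 1.5
tcp_pos: [303.7, 353.5, 263.2]
orientation: [[0.701, 0.713, -0.003], [0.713, -0.701, -0.003], [-0.004, 0.0, -1.0]]
contact_force: [0.7, -0.1, 0.1]
width: 93.0
```

Emit:
servo_tool:
  plan:
    - [0,-0.42,1,-0.15,1]
    - [0,-0.34,1,-0.15,1]
    - [0,-0.25,1,-0.15,1]
    - [0,-0.17,1,-0.15,1]
    - [0,-0.08,1,-0.15,1]

```text
t: 2.0
tcp_pos: [383.0, 152.8, 295.9]
orientation: [[0.93, 0.368, 0.001], [0.368, -0.93, -0.002], [0.001, 0.002, -1.0]]
contact_force: [1.0, 0.8, -0.3]
width: 92.8
```

Emit:
servo_tool:
  plan:
    - [0,0,1,-0.15,1]
    - [0,0.09,1,-0.15,1]
    - [0,0.18,1,-0.15,1]
    - [0,0.27,1,-0.15,0.7]
    - [0,0,0,0,0]

```text
t: 2.5
tcp_pos: [446.3, -8.4, 323.5]
orientation: [[0.998, 0.061, 0.007], [0.061, -0.998, -0.003], [0.007, 0.003, -1.0]]
contact_force: [0.4, 0.7, -0.6]
width: 93.1
```

Run:
```python
from h import *
np.set_printoptions(precision=3,suppress=True)
st=sensors.get_state();print(st['t'],st['tcp_pos'],st['orientation'],st['qpos'],st['contact_force'])
snap('wrist','w1.png');print(cams.camera_params('wrist'))
print(proj('wrist',[[572,-20,16],[560,80,0],[560,90,120],[560,130,0]],st))
```

```text
2.5 [446.321  -8.379 323.5  ] [[ 0.998  0.061  0.007]
 [ 0.061 -0.998 -0.003]
 [ 0.007  0.003 -1.   ]] [-0.132 -0.319  1.751 -0.002  1.702 -0.193] [ 0.375  0.656 -0.574]
{'mtx': array([[330.81 ,   0.   , 280.979],
       [  0.   , 330.81 , 211.888],
       [  0.   ,   0.   ,   1.   ]]), 'distortion': array([0.005, 0.   , 0.   , 0.   , 0.   ]), 'tool_from_camera': array([[   1.   ,   -0.   ,    0.   ,    0.237],
       [   0.   ,    0.967,    0.254,  -69.962],
       [  -0.   ,   -0.254,    0.967, -150.374],
       [   0.   ,    0.   ,    0.   ,    1.   ]])}
[[367.884 189.611]
 [365.539 115.514]
 [396.712 102.456]
 [370.297  76.6  ]]
```

View pics/w1.png

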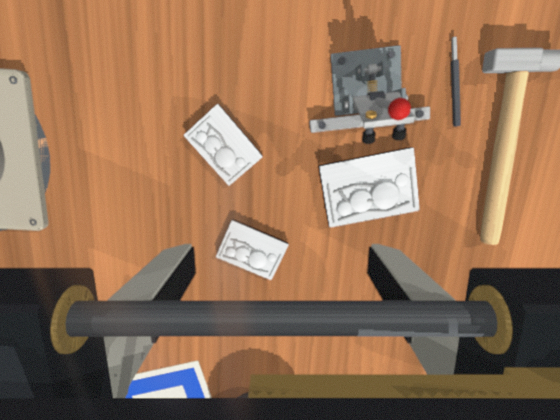

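The wrist view shows the plaque at (370,188), the fence bar from (312,126) to (429,113), the knob at (400,108), and the open flap's pads at (370,135) and (400,132). I'll take a second, closer view and measure from both.

Emit:
servo_tool:
  plan:
    - [0,0.8,0,0.5,0]
    - [0,0.9,0,0.5,0]
    - [0,0.9,0,0.3,0]
    - [0,0,0,0,0]
    - [0,0,0,0,0]

```text
t: 3.05
tcp_pos: [552.0, 5.7, 269.9]
orientation: [[0.998, 0.069, 0.006], [0.069, -0.998, 0.0], [0.006, 0.0, -1.0]]
contact_force: [-0.0, 0.8, 0.9]
width: 92.7
```

```bash
cat > m.py <<'E'
from h import *
np.set_printoptions(precision=2,suppress=True)
def red(im):
    h=cv2.cvtColor(im,cv2.COLOR_RGB2HSV); m=(((h[...,0]<6)|(h[...,0]>174))&(h[...,1]>190)&(h[...,2]>70)).astype(np.uint8)
    n,l,s,c=cv2.connectedComponentsWithStats(m); return [(s[i],c[i]) for i in range(1,n) if s[i,4]>12]
st=sensors.get_state();print(st['t'],st['tcp_pos'],st['orientation'])
im={'wrist':snap('wrist','w2.png'),'top':cv2.imread('pics/top1.png')[:,:,::-1].copy(),'scene':cv2.imread('pics/scene1.png')[:,:,::-1].copy()}
for k in im: print(k,red(im[k]))
for k,z in [('plaque',16),('fence',13),('clamp',0),('flap',60)]:
    for r in cams.trace(k,'wrist')[:3]:
        m=r['mask'].astype(np.uint8); c=max(cv2.findContours(m,0,2)[0],key=cv2.contourArea)
        P=atz('wrist',c.reshape(-1,2),z,st)[:,:2].astype(np.float32)
        (cx,cy),(w,h),a=cv2.minAreaRect(P)
        print(k,round(r['conf'],2),r['xy'],m.sum(),'rect',np.array([cx,cy,w,h,a]),cv2.boxPoints(((cx,cy),(w,h),a)).round(1).tolist())
E
python3 m.py
```

```text
3.05 [552.     5.74 269.88] [[ 1.    0.07  0.01]
 [ 0.07 -1.    0.  ]
 [ 0.01  0.   -1.  ]]
wrist [(array([286, 104,  23,  24, 378], dtype=int32), array([296.79, 115.89]))]
top [(array([251, 201,   6,   6,  20], dtype=int32), array([253.45, 204.1 ])), (array([ 14, 240,  34,  16, 181], dtype=int32), array([ 31.02, 247.39]))]
scene [(array([298, 179,   7,   6,  36], dtype=int32), array([300.97, 181.56]))]
plaque 0.89 [295.5, 200.3] 7436 rect [573.18 -16.76 130.98  93.58  14.95] [[497.79998779296875, 11.600000381469727], [522.0, -78.9000015258789], [648.5, -45.099998474121094], [624.4000244140625, 45.29999923706055]]
plaque 0.71 [129.3, 155.2] 4186 rect [369.57  29.87  66.7   91.32  43.93] [[313.8999938964844, 39.599998474121094], [377.20001220703125, -26.200000762939453], [425.29998779296875, 20.100000381469727], [361.8999938964844, 85.9000015258789]]
plaque 0.63 [152.5, 256.4] 1207 rect [379.9  -97.09  71.32  30.8   41.16] [[342.8999938964844, -109.0], [363.20001220703125, -132.1999969482422], [416.8999938964844, -85.19999694824219], [396.6000061035156, -62.0]]
clamp 0.94 [290.9, 92.2] 7027 rect [558.06 103.26  92.61 122.02   9.87] [[502.0, 155.39999389648438], [522.9000244140625, 35.20000076293945], [614.0999755859375, 51.099998474121094], [593.2000122070312, 171.3000030517578]]
flap 0.95 [290.3, 117.9] 2706 rect [562.72  77.66  61.81  59.43  10.57] [[526.9000244140625, 101.19999694824219], [537.7999877929688, 42.79999923706055], [598.5999755859375, 54.099998474121094], [587.7000122070312, 112.5]]
```

View pics/w2.png

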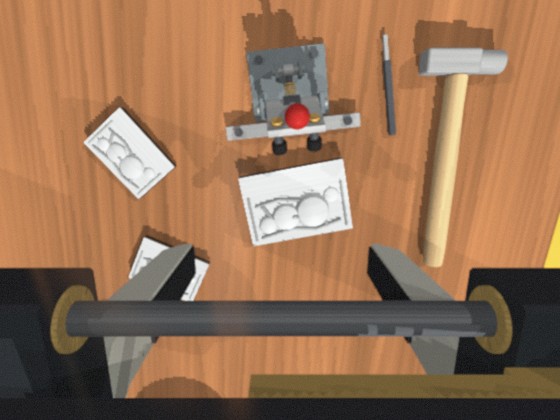

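The closer view shows the plaque's corners at about (239,178), (343,160), (352,229) and (253,245). The fence runs from (227,133) to (360,121), with the knob in front at (297,116), and the pads at (280,146) and (315,143).

```bash
cat > f.py <<'E'
from h import *
from scipy.optimize import least_squares
np.set_printoptions(precision=2,suppress=True)
st=sensors.get_state()
st1=dict(tcp_pos=np.array([446.32,-8.38,323.5]),orientation=np.array([[0.998,.061,.007],[.061,-.998,-.003],[.007,.003,-1]]))
im=cv2.imread('pics/w2.png')
# knob
def R(n,p,s=None):
    o,D=ray(n,[p],s);return o,D[0]
obs={'w2':R('wrist',(296.8,115.9),st),'w1':R('wrist',(400,108),st1),'top':R('top',(253.45,204.1)),'scene':R('scene',(301,181.6))}
K=tri(list(obs.values()));print('knob',K)
for k,(o,d) in obs.items():
    d=d/np.linalg.norm(d);v=K-o;print(k,v-d*(v@d))
print('knob w2+scene',tri([obs['w2'],obs['scene']]),'w1,w2',tri([obs['w1'],obs['w2']]))
# fence
for z,pts in [(13,[(228,140),(361,127)]),(13,[(226,127.5),(359,114)])]:
    P=atz('wrist',pts,z,st);v=P[1]-P[0];print('fence',P[:,:2],np.linalg.norm(v),np.degrees(np.arctan2(v[1],v[0])),P.mean(0))
print('pads w2',atz('wrist',[(280,146),(315,143)],81,st))
cv2.imwrite('pics/crop.png',cv2.resize(im[30:260,210:380],None,fx=3,fy=2.6,interpolation=2))
E
python3 f.py
```

```text
knob [561.9   83.91 124.49]
w2 [-0.34  1.16  0.01]
w1 [-0.63 -0.66 -0.26]
top [ 0.88 -0.89  0.06]
scene [0.09 0.39 0.19]
knob w2+scene [562.33  82.94 124.77] w1,w2 [562.02  83.58 126.51]
fence [[487.55  52.37]
 [646.27  78.32]] 160.82723118669355 9.284653710718892 [566.91  65.34  13.  ]
fence [[484.78  66.84]
 [641.95  93.02]] 159.33560753046208 9.4586364815939 [563.36  79.93  13.  ]
pads w2 [[549.94  53.61  81.  ]
 [585.1   58.96  81.  ]]
```

View pics/crop.png

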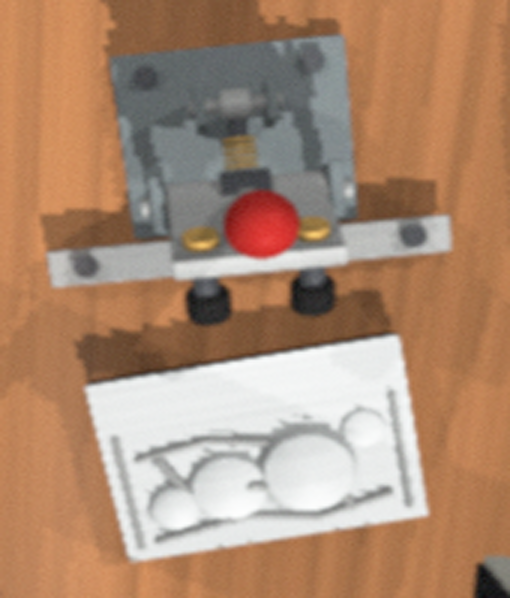

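Emit:
servo_tool:
  plan:
    - [0.35,0.15,0.9,0.3,-0.6]
    - [0.35,0.15,0.9,0.5,-0.58]
    - [0.35,0.15,0.9,0.8,0]
    - [0.35,0,0,1,0]
    - [0.35,0,0,0,0]

```text
t: 3.8
tcp_pos: [586.6, -104.0, 175.5]
orientation: [[0.986, 0.167, 0.027], [0.167, -0.986, -0.003], [0.026, 0.008, -1.0]]
contact_force: [-0.6, 0.3, -1.3]
width: 61.4
```

Emit:
servo_tool:
  plan:
    - [0.35,0,0,1,0]
    - [0.35,0,0,1,0]
    - [0.35,0,0,1,0]
    - [0.35,0,0,0.5,0]
    - [0.35,0,0,0,0]

```text
t: 4.3
tcp_pos: [597.5, -105.2, 47.4]
orientation: [[0.985, 0.168, 0.044], [0.168, -0.986, -0.008], [0.042, 0.015, -0.999]]
contact_force: [0.7, 0.3, 0.7]
width: 60.6
```

Emit:
servo_tool:
  plan:
    - [0.35,-0.15,0,0.2,0]
    - [0.35,-0.1,0,0.2,0]
    - [0.35,0,0,0.15,0]
    - [0.35,0,-0.2,0,0]
    - [0.35,0,-0.2,0,0]

```text
t: 4.8
tcp_pos: [590.5, -92.0, 33.0]
orientation: [[0.984, 0.167, 0.056], [0.168, -0.986, -0.011], [0.054, 0.02, -0.998]]
contact_force: [-0.2, 0.0, -0.6]
width: 60.3
```

```bash
cat >> h.py <<'E'
O=np.array([566.9,65.3]);N=np.array([-.1625,.987]);U=np.array([.987,.1625])
def fs(st):
    p=np.array(st['tcp_pos']);d=p[:2]-O;F=np.array(st['contact_force']);R=np.array(st['orientation'])
    print('t%.2f s %.1f l %.1f z %.1f | F n %.1f u %.1f z %.1f | ang %.2f tilt'%(st['t'],d@N,d@U,p[2],F[:2]@N,F[:2]@U,F[2],np.degrees(np.arctan2(R[1,0],R[0,0]))),R[:,2].round(3),st['qpos'].round(2),round(st['width'],1))
E
python3 - <<'E'
from h import *
fs(sensors.get_state())
E
```

```text
t4.80 s -159.1 l -2.2 z 33.0 | F n 0.0 u -0.2 z -0.6 | ang 9.68 tilt [ 0.056 -0.011 -0.998] [-0.24  0.26  1.73  0.    1.09 -0.41] 60.3
```

Emit:
servo_tool:
  plan:
    - [0.35,-0.1,0,0.2,0]
    - [0.35,-0.1,0,0.15,0]
    - [0.35,0,0,0,0]
    - [0.35,0,-0.12,0,0]
    - [0.35,0,-0.12,0,0]

```text
t: 5.3
tcp_pos: [582.9, -83.4, 19.3]
orientation: [[0.984, 0.168, 0.061], [0.169, -0.985, -0.013], [0.058, 0.023, -0.998]]
contact_force: [0.6, -1.1, 2.5]
width: 60.6
```

Run:
```python
from h import *
fs(sensors.get_state())
```

```text
t5.30 s -149.4 l -8.3 z 19.3 | F n -1.2 u 0.4 z 2.5 | ang 9.76 tilt [ 0.061 -0.013 -0.998] [-0.23  0.25  1.77  0.    1.06 -0.4 ] 60.6
```

Emit:
servo_tool:
  plan:
    - [0.35,0,0,-0.12,0]
    - [0.35,0,-0.1,0,0]
    - [0.35,0,-0.1,0,0]
    - [0.35,0,-0.1,0,0]
    - [0.35,0,-0.1,0,0]

```text
t: 5.8
tcp_pos: [578.4, -66.6, 23.3]
orientation: [[0.984, 0.169, 0.058], [0.17, -0.985, -0.014], [0.055, 0.023, -0.998]]
contact_force: [-0.5, -4.1, 3.2]
width: 60.8
```

Run:
```python
from h import *
fs(sensors.get_state())
```

```text
t5.80 s -132.0 l -10.1 z 23.3 | F n -4.0 u -1.2 z 3.2 | ang 9.78 tilt [ 0.058 -0.014 -0.998] [-0.2   0.23  1.78 -0.    1.07 -0.37] 60.8
```

Emit:
servo_tool:
  plan:
    - [0.35,0.03,-0.1,0,0]
    - [0.35,0.03,-0.1,0,0]
    - [0.35,0.02,-0.1,0,0]
    - [0.35,0.02,-0.1,0,0]
    - [0.35,0.02,-0.1,0,0.05]

```text
t: 6.3
tcp_pos: [580.1, -45.1, 23.3]
orientation: [[0.985, 0.164, 0.059], [0.165, -0.986, -0.015], [0.055, 0.024, -0.998]]
contact_force: [-1.6, -4.4, 2.0]
width: 60.5
```

Run:
```python
from h import *
fs(sensors.get_state())
snap('wrist','w3.png');st=sensors.get_state()
r=cams.trace('plaque','wrist')[0];m=r['mask'].astype(np.uint8);c=max(cv2.findContours(m,0,2)[0],key=cv2.contourArea)
P=atz('wrist',c.reshape(-1,2),16,st)[:,:2].astype(np.float32);print(r['conf'],cv2.minAreaRect(P),((P-O)@N).max())
```

```text
t6.30 s -111.1 l -4.9 z 23.3 | F n -4.1 u -2.3 z 2.0 | ang 9.52 tilt [ 0.059 -0.015 -0.998] [-0.16  0.23  1.78 -0.01  1.06 -0.33] 60.5
0.86 ((578.8466186523438, 9.645172119140625), (131.45860290527344, 90.74898529052734), 9.417634963989258) -11.498667218780518
```

Emit:
servo_tool:
  plan:
    - [0.35,-0.01,-0.06,0,0]
    - [0.35,0,-0.05,0,0]
    - [0.35,0,-0.05,0,0]
    - [0.35,0,-0.05,0,0]
    - [0.35,0,-0.05,0,0]

```text
t: 6.9
tcp_pos: [578.4, -34.0, 23.2]
orientation: [[0.985, 0.164, 0.06], [0.165, -0.986, -0.015], [0.057, 0.024, -0.998]]
contact_force: [-0.3, -3.8, 0.1]
width: 60.3
```

Run:
```python
from h import *
fs(sensors.get_state())
```

```text
t6.90 s -99.9 l -4.8 z 23.2 | F n -3.7 u -0.9 z 0.1 | ang 9.51 tilt [ 0.06  -0.015 -0.998] [-0.14  0.23  1.79 -0.01  1.06 -0.31] 60.3
```

Close now, with about 1–2 mm left, so I'll use small steps and watch the force.

Emit:
servo_tool:
  plan:
    - [0.35,0,-0.03,0,0]
    - [0.35,0,-0.03,0,0]
    - [0.35,0,-0.03,0,0]
    - [0.35,0,-0.03,0,0]
    - [0.35,0,-0.03,0,0]

```text
t: 7.4
tcp_pos: [578.3, -30.4, 23.3]
orientation: [[0.984, 0.165, 0.062], [0.166, -0.986, -0.02], [0.058, 0.03, -0.998]]
contact_force: [1.1, -9.5, -1.1]
width: 60.5
```

Run:
```python
from h import *
fs(sensors.get_state())
```

```text
t7.40 s -96.3 l -4.3 z 23.3 | F n -9.6 u -0.4 z -1.1 | ang 9.59 tilt [ 0.062 -0.02  -0.998] [-0.13  0.22  1.79 -0.01  1.06 -0.29] 60.5
```

Emit:
servo_tool:
  plan:
    - [0.35,0,-0.04,0,0]
    - [0.35,0,-0.04,0,0]
    - [0.35,0,-0.04,0,0]
    - [0.35,0,-0.04,0,0]
    - [0.35,0,-0.04,0,0]

```text
t: 7.9
tcp_pos: [578.3, -30.1, 23.5]
orientation: [[0.984, 0.166, 0.065], [0.169, -0.985, -0.032], [0.059, 0.043, -0.997]]
contact_force: [2.2, -10.6, -0.8]
width: 60.7
```

Run:
```python
from h import *
fs(sensors.get_state())
snap('wrist','w4.png');st=sensors.get_state()
r=cams.trace('plaque','wrist')[0];m=r['mask'].astype(np.uint8);c=max(cv2.findContours(m,0,2)[0],key=cv2.contourArea)
P=atz('wrist',c.reshape(-1,2),16,st)[:,:2].astype(np.float32);print(r['conf'],cv2.minAreaRect(P),((P-O)@N).max())
```

```text
t7.90 s -96.1 l -4.2 z 23.5 | F n -10.8 u 0.4 z -0.8 | ang 9.73 tilt [ 0.065 -0.032 -0.997] [-0.13  0.22  1.8  -0.03  1.05 -0.28] 60.7
0.61 ((576.8099365234375, 23.754413604736328), (130.677001953125, 90.23694610595703), 9.734909057617188) 2.609531484985351
```

View pics/w4.png

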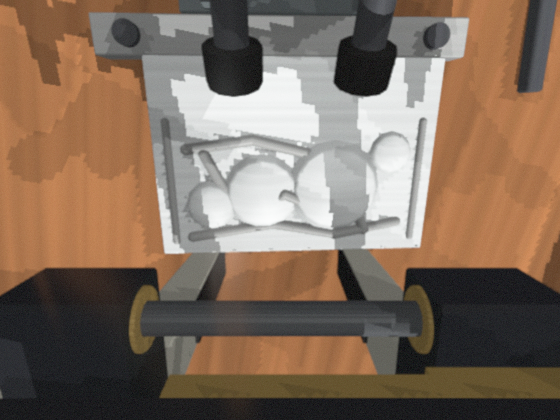

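The picture shows the plaque's edge level with the fence face, both at about row 57 from column 143 to 443. The push force levelled off near 10.8 N with the pose steady, so step 1 should be met. Next I'll back off, rise, and go over behind the lever with the fingers shut.

Emit:
servo_tool:
  plan:
    - [0.35,0,0.2,0,0]
    - [0.35,0,0.5,0,0]
    - [0.35,0,0.2,-0.5,0]
    - [0.35,0,0,-0.9,0]
    - [0.35,0,0,-0.9,0]

```text
t: 8.5
tcp_pos: [572.1, -61.0, 110.3]
orientation: [[0.985, 0.168, 0.049], [0.169, -0.985, -0.024], [0.044, 0.032, -0.999]]
contact_force: [1.0, -0.2, -0.1]
width: 60.5
```

Emit:
servo_tool:
  plan:
    - [1,0,0,-0.9,0]
    - [1,0,0,-0.9,0]
    - [1,0,0,-0.9,0]
    - [1,0,0,-0.3,0]
    - [1,0,0,0,0]

```text
t: 9.0
tcp_pos: [566.5, -56.0, 238.7]
orientation: [[0.984, 0.169, 0.053], [0.17, -0.985, -0.019], [0.049, 0.028, -0.998]]
contact_force: [0.4, -0.1, -0.7]
width: 25.1
```

Run:
```python
from h import *
fs(sensors.get_state())
```

```text
t9.00 s -119.7 l -20.2 z 238.7 | F n -0.2 u 0.4 z -0.7 | ang 9.81 tilt [ 0.053 -0.019 -0.998] [-0.18 -0.01  1.63 -0.01  1.47 -0.35] 25.1
```

Emit:
servo_tool:
  plan:
    - [1,0.1,-0.9,0,0]
    - [1,0.1,-0.9,0,0]
    - [1,0.1,-0.9,0,0]
    - [1,0.1,-0.9,0,0]
    - [1,0.1,-0.9,0,0]

```text
t: 9.5
tcp_pos: [552.5, 126.4, 223.8]
orientation: [[0.986, 0.162, 0.041], [0.163, -0.986, -0.019], [0.037, 0.025, -0.999]]
contact_force: [0.2, -0.4, -0.3]
width: 0.4
```

Emit:
servo_tool:
  plan:
    - [1,0,-0.7,0.4,0]
    - [1,0,0,0.6,0]
    - [1,0,0,0.3,0]
    - [1,0,0,0,0]
    - [1,0,0,0,0]

```text
t: 10.0
tcp_pos: [543.9, 158.9, 159.0]
orientation: [[0.985, 0.169, 0.026], [0.169, -0.985, -0.019], [0.023, 0.023, -0.999]]
contact_force: [0.7, 0.4, -0.6]
width: 0.5
```

Run:
```python
from h import *
fs(sensors.get_state())
im=cams.get_image('scene');cv2.imwrite('pics/s2.png',cv2.resize(im[100:300,200:440],None,fx=3,fy=3,interpolation=2)[:,:,::-1])
```

```text
t10.00 s 96.1 l -7.5 z 159.0 | F n 0.2 u 0.7 z -0.6 | ang 9.74 tilt [ 0.026 -0.019 -0.999] [ 0.21  0.07  1.69 -0.02  1.36  0.04] 0.5
```

View pics/s2.png

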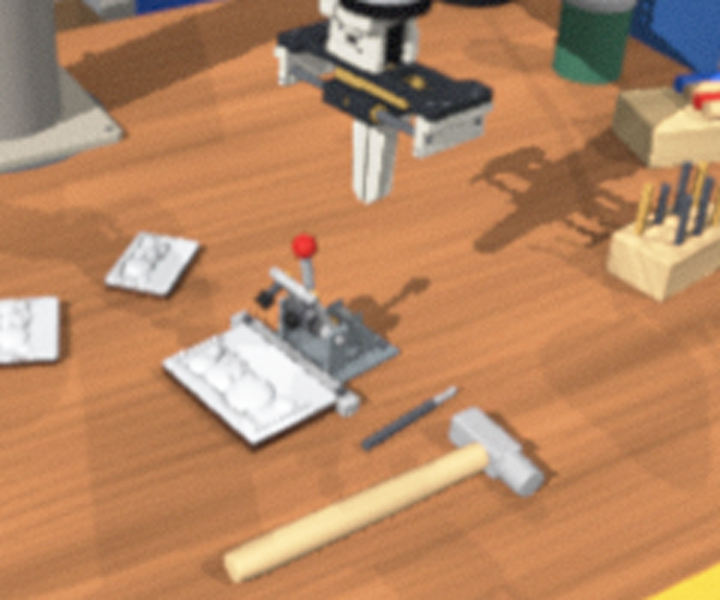

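Emit:
servo_tool:
  plan:
    - [1,0.1,-0.3,0.25,0]
    - [1,0.1,-0.3,0.2,0]
    - [1,0,-0.2,0.1,0]
    - [1,0,0,0,0]
    - [1,0,0,0,0]

```text
t: 10.55
tcp_pos: [549.4, 193.7, 137.3]
orientation: [[0.986, 0.166, 0.031], [0.167, -0.986, -0.017], [0.027, 0.022, -0.999]]
contact_force: [0.3, -0.4, 0.2]
width: 0.7
```

Run:
```python
from h import *
fs(sensors.get_state())
```

```text
t10.55 s 129.6 l 3.6 z 137.3 | F n -0.5 u 0.2 z 0.2 | ang 9.60 tilt [ 0.031 -0.017 -0.999] [ 0.27  0.13  1.67 -0.03  1.32  0.11] 0.7
```

Wrong sign: tool +y is −n, so that moved away from the lever, into free space. I'll correct the direction.

Emit:
servo_tool:
  plan:
    - [1,-0.05,0.5,0,0]
    - [1,-0.05,0.5,0,0]
    - [1,0,0.5,0,0]
    - [1,0,0.25,0,0]
    - [1,0,0,0,0]

```text
t: 11.05
tcp_pos: [558.0, 122.6, 140.6]
orientation: [[0.985, 0.168, 0.033], [0.169, -0.985, -0.017], [0.03, 0.022, -0.999]]
contact_force: [0.4, -0.2, 0.2]
width: 0.3
```

Run:
```python
from h import *
fs(sensors.get_state())
```

```text
t11.05 s 58.0 l 0.5 z 140.6 | F n -0.3 u 0.4 z 0.2 | ang 9.73 tilt [ 0.033 -0.017 -0.999] [ 0.14  0.09  1.71 -0.02  1.31 -0.02] 0.3
```

Emit:
servo_tool:
  plan:
    - [1,0,0.12,0.1,0]
    - [1,0,0.1,0.04,0]
    - [1,0,0.08,0,0]
    - [1,0,0.06,0,0]
    - [1,0,0.05,0,0]

```text
t: 11.55
tcp_pos: [560.9, 107.2, 134.8]
orientation: [[0.985, 0.17, 0.033], [0.17, -0.985, -0.016], [0.03, 0.022, -0.999]]
contact_force: [0.3, -0.1, -0.5]
width: 0.4
```

Run:
```python
from h import *
fs(sensors.get_state())
```

```text
t11.55 s 42.3 l 0.9 z 134.8 | F n -0.1 u 0.3 z -0.5 | ang 9.81 tilt [ 0.033 -0.016 -0.999] [ 0.11  0.09  1.71 -0.02  1.3  -0.05] 0.4
```

Emit:
servo_tool:
  plan:
    - [1,0,0.05,-0.03,0]
    - [1,0,0.05,-0.03,0]
    - [1,0,0.04,0,0]
    - [1,0,0.04,0,0]
    - [1,0,0.04,0,0]

```text
t: 12.05
tcp_pos: [561.4, 101.9, 137.0]
orientation: [[0.985, 0.171, 0.031], [0.172, -0.985, -0.01], [0.029, 0.015, -0.999]]
contact_force: [-0.2, 5.9, -1.5]
width: 0.5
```

Run:
```python
from h import *
fs(sensors.get_state())
```

```text
t12.05 s 37.0 l 0.5 z 137.0 | F n 5.8 u 0.8 z -1.5 | ang 9.89 tilt [ 0.031 -0.01  -0.999] [ 0.1   0.09  1.71 -0.01  1.31 -0.07] 0.5
```

Contact came at s = 37, as measured, which puts the lever about 8° forward. Next I'll ease it along its arc.

Emit:
servo_tool:
  plan:
    - [1,0,0.06,0,0]
    - [1,0,0.06,0,0]
    - [1,0,0.06,0,0]
    - [1,0,0.06,0,0]
    - [1,0,0.06,0,0]

```text
t: 12.55
tcp_pos: [562.5, 95.4, 136.5]
orientation: [[0.984, 0.174, 0.03], [0.174, -0.985, -0.001], [0.029, 0.006, -1.0]]
contact_force: [0.0, 5.3, -2.1]
width: 0.4
```

Run:
```python
from h import *
fs(sensors.get_state())
```

```text
t12.55 s 30.5 l 0.5 z 136.5 | F n 5.3 u 0.9 z -2.1 | ang 10.04 tilt [ 0.03  -0.001 -1.   ] [ 0.08  0.09  1.71 -0.    1.31 -0.09] 0.4
```

Emit:
servo_tool:
  plan:
    - [1,0,0.08,0,0]
    - [1,0,0.08,0,0]
    - [1,0,0.08,0,0]
    - [1,0,0.08,0,0]
    - [1,0,0.08,0,0]

```text
t: 13.05
tcp_pos: [564.0, 85.7, 134.8]
orientation: [[0.984, 0.177, 0.027], [0.177, -0.984, 0.01], [0.028, -0.005, -1.0]]
contact_force: [1.3, 7.6, -3.3]
width: 0.7
```

Run:
```python
from h import *
fs(sensors.get_state())
```

```text
t13.05 s 20.6 l 0.5 z 134.8 | F n 7.2 u 2.5 z -3.3 | ang 10.21 tilt [ 0.027  0.01  -1.   ] [ 0.06  0.09  1.71  0.01  1.3  -0.12] 0.7
```

Emit:
servo_tool:
  plan:
    - [1,0,0.08,-0.01,0]
    - [1,0,0.08,-0.01,0]
    - [1,0,0.08,0,0]
    - [1,0,0.08,0,0]
    - [1,0,0.08,0,0]

```text
t: 13.55
tcp_pos: [564.7, 76.6, 132.5]
orientation: [[0.983, 0.181, 0.023], [0.18, -0.983, 0.021], [0.026, -0.017, -1.0]]
contact_force: [0.2, 5.8, -4.3]
width: 0.3
```

Run:
```python
from h import *
fs(sensors.get_state())
```

```text
t13.55 s 11.5 l -0.3 z 132.5 | F n 5.7 u 1.1 z -4.3 | ang 10.38 tilt [ 0.023  0.021 -1.   ] [ 0.03  0.1   1.72  0.02  1.31 -0.15] 0.3
```

Emit:
servo_tool:
  plan:
    - [1,0.01,0.08,-0.03,0]
    - [1,0.01,0.08,-0.03,0]
    - [1,0,0.08,-0.03,0]
    - [1,0,0.08,-0.02,0]
    - [1,0,0.08,-0.02,0]

```text
t: 14.05
tcp_pos: [565.4, 65.9, 135.3]
orientation: [[0.983, 0.183, 0.016], [0.183, -0.983, 0.03], [0.021, -0.027, -0.999]]
contact_force: [-0.4, 4.1, 0.9]
width: 0.2
```

Run:
```python
from h import *
fs(sensors.get_state())
```

```text
t14.05 s 0.8 l -1.3 z 135.3 | F n 4.1 u 0.2 z 0.9 | ang 10.54 tilt [ 0.016  0.03  -0.999] [ 0.01  0.1   1.71  0.03  1.32 -0.18] 0.2
```

Emit:
servo_tool:
  plan:
    - [1,0.01,0.06,0.04,0]
    - [1,0.01,0.06,0.04,0]
    - [1,0.01,0.06,0.04,0]
    - [1,0.01,0.06,0.05,0]
    - [1,0,0.06,0.05,0]

```text
t: 14.55
tcp_pos: [569.7, 52.9, 126.8]
orientation: [[0.983, 0.183, 0.016], [0.183, -0.983, 0.028], [0.021, -0.025, -0.999]]
contact_force: [-1.9, 0.3, 2.2]
width: 0.7
```

```bash
cat >> h.py <<'E'
def phi(st):
    from scipy.optimize import brentq
    d=np.array(st['tcp_pos'][:2])-O; R=np.array(st['orientation']); t=np.array(st['tcp_pos'])+17*R[:,2]
    c=np.array([(t[:2]-O)@N-7.3,t[2]])
    def g(f):
        k=np.array([30-83*np.sin(f),42+83*np.cos(f)]); dz=max(0,c[1]-k[1]); return np.hypot(c[0]-k[0],dz)-11 if c[0]>k[0] else -11
    f=brentq(g,0,1.5);k=np.array([30-83*np.sin(f),42+83*np.cos(f)])
    print('corner',c.round(1),'phi deg',round(np.degrees(f),1),'turn~',round(f-.137,2),'normal elev',np.degrees(np.arctan2(max(0,c[1]-k[1]),c[0]-k[0])).round())
E
python3 - <<'E'
from h import *
st=sensors.get_state();fs(st);phi(st)
E
```

```text
t14.55 s -12.7 l 0.8 z 126.8 | F n 0.6 u -1.9 z 2.2 | ang 10.54 tilt [ 0.016  0.028 -0.999] [-0.02  0.12  1.71  0.03  1.3  -0.21] 0.7
corner [-19.6 109.8] phi deg 43.7 turn~ 0.63 normal elev 45.0
```

Emit:
servo_tool:
  plan:
    - [1,0,0.045,0.055,0]
    - [1,0,0.045,0.055,0]
    - [1,0,0.045,0.055,0]
    - [1,0,0.04,0.05,0]
    - [1,0,0.03,0.04,0]

```text
t: 15.05
tcp_pos: [572.5, 43.1, 115.3]
orientation: [[0.983, 0.183, 0.018], [0.182, -0.983, 0.027], [0.023, -0.023, -0.999]]
contact_force: [-0.5, -0.2, 0.3]
width: 0.2
```

Run:
```python
from h import *
st=sensors.get_state();fs(st);phi(st)
```

```text
t15.05 s -22.9 l 2.0 z 115.3 | F n -0.1 u -0.6 z 0.3 | ang 10.49 tilt [ 0.018  0.027 -0.999] [-0.03  0.13  1.71  0.03  1.28 -0.22] 0.2
corner [-29.8  98.3] phi deg 54.3 turn~ 0.81 normal elev 46.0
```

Run:
```python
from h import *
im=cams.get_image('scene');cv2.imwrite('pics/s3.png',cv2.resize(im[100:300,200:440],None,fx=3,fy=3,interpolation=2)[:,:,::-1])
for f in [35,45,55,62,68]:
    f=np.radians(f);s=30-83*np.sin(f);p=O+s*N;print(np.degrees(f).round(),proj('scene',[[p[0],p[1],42+83*np.cos(f)]]).round(1), )
h=cv2.cvtColor(im,cv2.COLOR_RGB2HSV);m=(((h[...,0]<6)|(h[...,0]>174))&(h[...,1]>190)&(h[...,2]>60));m[:150]=0;m[:,380:]=0
ys,xs=np.nonzero(m);print(xs.mean(),ys.mean(),len(xs))
```

```text
35.0 [[289.9 191.6]]
45.0 [[286.4 196.3]]
55.0 [[283.3 201.2]]
62.0 [[281.6 204.8]]
68.0 [[280.4 207.8]]
282.21875 203.0 32
```

View pics/s3.png

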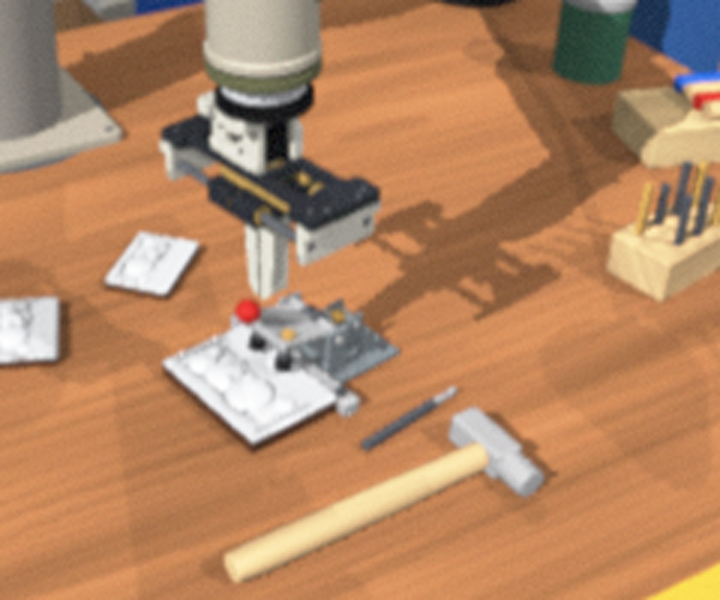

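The knob at (247,310) in this crop is at roughly 58°, close to or just past dead centre, and the pads aren't down yet. I'll nudge it slightly and look again.

Emit:
servo_tool:
  plan:
    - [1,0,0.03,0.04,0]
    - [1,0,0.03,0.04,0]
    - [1,0,0.02,0.03,0]
    - [1,0,0,0,0]
    - [1,0,0,0,0]

```text
t: 15.6
tcp_pos: [572.9, 39.7, 109.6]
orientation: [[0.983, 0.183, 0.017], [0.182, -0.983, 0.027], [0.022, -0.023, -0.999]]
contact_force: [-0.4, 0.1, 0.8]
width: 0.4
```

```bash
cat > k.py <<'E'
from h import *
st=sensors.get_state();fs(st);phi(st)
im=cams.get_image('scene');cv2.imwrite('pics/s4.png',cv2.resize(im[100:300,200:440],None,fx=3,fy=3,interpolation=2)[:,:,::-1])
h=cv2.cvtColor(im,cv2.COLOR_RGB2HSV);m=(((h[...,0]<6)|(h[...,0]>174))&(h[...,1]>190)&(h[...,2]>60));m[:150]=0;m[:,380:]=0
ys,xs=np.nonzero(m);print(xs.mean(),ys.mean(),len(xs))
E
python3 k.py
```

```text
t15.60 s -26.2 l 1.8 z 109.6 | F n 0.1 u -0.4 z 0.8 | ang 10.50 tilt [ 0.017  0.027 -0.999] [-0.04  0.14  1.72  0.03  1.27 -0.23] 0.4
corner [-33.1  92.6] phi deg 58.8 turn~ 0.89 normal elev 44.0
280.4 207.73333333333332 30
```

The knob now sits exactly at the closed prediction (280.4, 207.7), 68° forward, so the flap has snapped over. I'll withdraw up and back.

Emit:
servo_tool:
  plan:
    - [1,0,-0.1,-0.3,0]
    - [1,0,-0.1,-0.7,0]
    - [1,0,-0.5,-0.9,0]
    - [1,0,-0.8,-0.9,0]
    - [1,0,-0.5,-0.5,0]

```text
t: 16.15
tcp_pos: [553.2, 115.6, 247.2]
orientation: [[0.984, 0.178, 0.01], [0.178, -0.984, 0.027], [0.015, -0.025, -1.0]]
contact_force: [0.3, 0.6, 0.6]
width: 0.6
```

Emit:
servo_tool:
  plan:
    - [1,0,-0.5,-0.5,0]
    - [1,0,0,0,0]
    - [1,0,0,0,0]
    - [1,0,0,0,0]
    - [1,0,0,0,0]

```text
t: 16.65
tcp_pos: [550.1, 137.8, 275.6]
orientation: [[0.983, 0.182, 0.02], [0.181, -0.983, 0.029], [0.025, -0.025, -0.999]]
contact_force: [-0.2, 0.1, -1.0]
width: 0.7
```

```bash
sed -i 's/;phi(st)//' k.py; python3 k.py
python3 - <<'E'
from h import *
st=sensors.get_state();im=cams.get_image('wrist');t=cams.get_image('top')
a=cv2.resize(t[120:240,200:340],None,fx=3,fy=3,interpolation=2)
b=cv2.imread('pics/s4.png')[:360,:420]
cv2.imwrite('pics/end.png',np.hstack([a[:,:,::-1],cv2.resize(cv2.imread('pics/s4.png')[190:470,150:480],(380,360))]))
for k,z in [('punch',0),('hammer',0),('pitch_bowl',0),('punch_block',0),('plaque',0)]:
    r=cams.trace(k,'top'); 
    if r: print(k,round(r[0]['conf'],2),atz('top',[r[0]['xy']],z)[0].round(1))
E
```

```text
t16.65 s 74.3 l -4.8 z 275.6 | F n 0.2 u -0.1 z -1.0 | ang 10.43 tilt [ 0.02   0.029 -0.999] [ 0.14  0.    1.55  0.03  1.57 -0.04] 0.7
280.41379310344826 207.82758620689654 29
hammer 0.91 [752.3  32.    0. ]
pitch_bowl 0.77 [ 434.9 -446.4    0. ]
punch_block 0.97 [596.8 506.6   0. ]
plaque 0.78 [ 414.5 -118.6    0. ]
```

View pics/end.png

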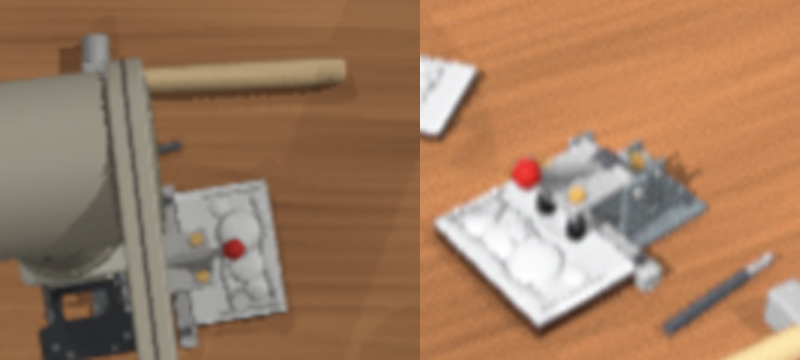

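The flap is down with its pads on the border, and the plaque lies parallel to the fence. I'll do one flushness check from above the plaque.

Emit:
servo_tool:
  plan:
    - [1,0,0.8,0,0]
    - [1,0,0.8,0,0]
    - [1,0,0.8,0,0]
    - [1,0,0.4,0,0]
    - [1,0,0,0,0]

```text
t: 17.55
tcp_pos: [571.4, 25.5, 273.2]
orientation: [[0.983, 0.185, 0.021], [0.184, -0.982, 0.029], [0.026, -0.025, -0.999]]
contact_force: [-0.5, 0.5, 0.0]
width: 0.4
```

Run:
```python
from h import *
st=sensors.get_state();fs(st);im=cams.get_image('wrist')
pf=proj('wrist',[list(O+l*U)+[13] for l in (-80,-65,60,80)],st).round(1);print(pf)
r=cams.trace('plaque','wrist')[0];m=r['mask'].astype(np.uint8);c=max(cv2.findContours(m,0,2)[0],key=cv2.contourArea)
P=atz('wrist',c.reshape(-1,2),16,st)[:,:2].astype(np.float32);s=(P-O)@N;l=(P-O)@U
print(r['conf'],cv2.minAreaRect(P),[(b,s[abs(l-b)<4].max().round(1)) for b in (-60,-45,45,55)])
x,y=pf[:,0],pf[:,1];y0=int(max(0,y.min()-30));x0=int(max(0,x.min()-10));cv2.imwrite('pics/end2.png',cv2.resize(im[y0:y0+140,x0:x0+200],None,fx=4,fy=4,interpolation=2)[:,:,::-1])
for k in ('punch','hammer'):
    r=cams.trace(k,'wrist'); print(k,[(round(q['conf'],2),atz('wrist',[q['xy']],0,st)[0].round(1)) for q in r[:1]])
```

```text
t17.55 s -40.0 l -2.1 z 273.2 | F n 0.5 u -0.5 z 0.0 | ang 10.61 tilt [ 0.021  0.029 -0.999] [-0.06  0.02  1.54  0.03  1.57 -0.25] 0.4
[[212.3 154.3]
 [224.6 154.6]
 [326.2 156.6]
 [342.3 157. ]]Traceback (most recent call last):
  File "<stdin>", line 6, in <module>
    return umr_maximum(a, axis, None, out, keepdims, initial, where)
ValueError: zero-size array to reduction operation maximum which has no identity
```

Run:
```python
from h import *
st=sensors.get_state();im=cams.get_image('wrist')
cv2.imwrite('pics/end2.png',cv2.resize(im[100:240,180:380],None,fx=4,fy=4,interpolation=2)[:,:,::-1])
for k in ('punch','hammer'):
    r=cams.trace(k,'wrist'); print(k,[(round(q['conf'],2),atz('wrist',[q['xy']],0,st)[0].round(1)) for q in r[:1]])
```

```text
punch [(0.81, array([672.3, 127.4,  -0. ]))]
hammer [(0.89, array([746.9, 105.5,   0. ]))]
```

View pics/end2.png

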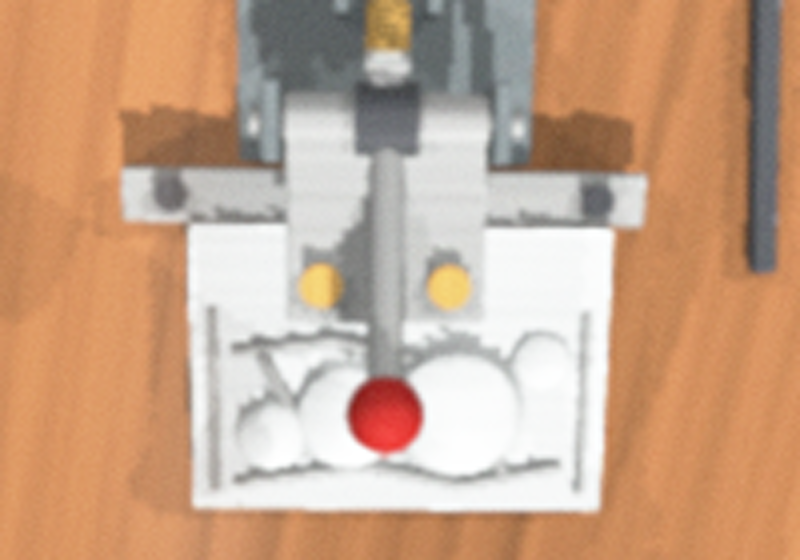

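The plaque's edge lies along the fence over its whole length, from (190,222) to (613,228), with no gap. The flap is closed and the arm is clear of everything, so I'm handing it in.

```bash
python3 -c "
from rig import ticket
print(ticket.close_job())"
```

```text
the job is handed in; nothing more can be done
None
```

The job is handed in: the plaque is flush on the fence and held by the flap. No verdict was reported.

- **Plaque:** I slid it about 40 mm with two half-open fingers until the push levelled off near 11 N. Sliding it freely had taken about 4 N, so roughly 6–7 N was left pressing on the fence.
- **Lever:** I felt contact with it about 8° forward of upright and pushed it along its arc with at most about 8 N. The flap snapped over just past dead centre and ran ahead of the fingers, so I did not push further. Then I withdrew upward.
- **Last checks:** The close view shows no gap along the fence. The knob sits at its predicted closed position, within half a pixel, and the wrist force is about zero with the arm clear. Time used was about 18 s.
- **Other objects:** The arm met no unexpected force near the hammer, punch, pitch bowl or punch block. The top-camera readings for the bowl and block were within about 9 mm of the start, within the network's error. The hammer's and punch's readings are less reliable because the arm or the frame hid part of them, but they look in place in the pictures.

**Failed or disagreeing checks:**
- The numeric flushness check failed with a script error, so the final flushness rests on the picture.
- The clamp's own force on the plaque could not be measured directly.
- I once moved the wrong way in free space behind the lever and corrected it without touching anything.
- The tool also picked up a tilt of up to about 0.07 rad from the row-by-row moves, with no effect I could see.

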